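# Find the tired spring clip and scrap it

## Robot

A 6-joint arm with a two-finger parallel gripper is mounted at the origin on the work surface. World frame = base frame: x ahead of the robot, y to its left, z up, the work surface at z = 0. Lengths are in m, angles in rad, forces in N, time in s.
With the tool pointing down it reaches from about 0.35 to 0.975 m from the base axis. Payload 4.9 kg.
Tool frame: the origin (TCP) lies at the very end of the fingers, on their centre line; the grasp point (between the pads) lies 19 mm behind it; z points along the fingers, y is the line along which they close (so a half turn about z gives the same grasp; the last joint's range is limited). The gripper opens to 85 mm and grips with 20 to 120 N. Pads are 22 mm wide; open, the fingers measure 114 mm over their backs; the gripper's body (76 mm by 85 mm) begins 54 mm behind the grasp point. The pads swing forward as they close: fully open they stand 13 mm farther back than shut.
Start: joints at [-1.321, 0.053, 1.613, -0, 1.476, -0.119], TCP at [0.225, -0.583, 0.231] pointing down, gripper open.
Joint ranges: [-3.01, 3.01], [-1.01, 2.22], [0.06, 2.58], [-1.02, 4.17], [0.09, 2.62], [-3.14, 3.14]. Speed limits (rad/s): [2.57, 2.57, 3.14, 3.14, 3.14, 3.14].

## Interface

Orientations are given as a rotation vector (axis times angle).
In Python, from station import * gives the robot as it stands.
- The arm moves only by the shell command python3 -m crank 'ROWS' [OPENING] [FORCE]. ROWS is JSON, a list of rows, each an object with "offset": the shift along the tool's x, y, z in m, a list of three; "twist": the turn, a rotation vector about the tool's x, y, z in degrees, a list of three. In form: [{"offset": [x, y, z], "twist": [rx, ry, rz]}, ...]. A call has 1 to 20 rows; each row is the pose to reach, as a shift and turn from the pose commanded when the call began, along the tool's axes at that moment; what a row does not reach only later rows make up. A row lasts 1/8 s, in which the tool goes at most 62.5 mm and 10.7 degrees, less where a joint would pass 70% of its speed; a pose out of reach is approached as far as the arm can. A call with a gripper value outside its range is refused whole. OPENING is the opening, from 0 (shut) to 1 (fully open), set as the call begins (- or left out, the last holds). The fingers move at their own pace and stop on an object; FORCE is the grip in N (left out, the last holds). Time passes only in rows, so rows that repeat a pose let the fingers close. It gives the time, the measured TCP pose, the force, the opening and the grip force at its end, in the units of the state.
- get_obs(): the state, without advancing time (a new reading comes with each control period).
- get_image(name): name is "side" or "top"; returns the picture (400x640x3 uint8, red, green, blue); there is no depth.
- get_calibration(name): a dict with "intrinsics" (3x3 intrinsics, pixels), "k1" (the pictures are not rectified: a ray, as slopes to the right and down, at radius r is drawn at 1 + k1 r^2 times it, then the intrinsics apply), "world_from_camera" (4x4, takes a point from camera to world coordinates). Camera axes: x right, y up, looking along -z (the intrinsics and any distortion apply to the point x, -y, -z); pixel columns grow to the right and rows downward; lengths in m; the calibration is good to about 2 mm. A picture is of the moment at which its call begins. get_calibration takes no time and is no camera call.
- finish_job(): hands the job in; it is judged then, once.
Trained networks look in the newest picture that a camera, given by its name, has taken for a name from the list of things; names that differ only in an ending like _2 or _b are one class to them, and where a whole thing is asked for, a point or a joint stands for the part that bears it (a point fixed in the world has none). Each returns a list of dicts, best first, with "confidence" (0 to 1); they miss things now and then, are a little off and sometimes report something else, mostly with a low value. They report only what shows in the picture. A call takes as long as a camera call. They do not tell look-alikes from the thing itself.
- cut_out(query, camera): "region" (400x640 bool, what is visible of it) and "rect" ([centre column, centre row, width, height] in pixels, round what is visible of it).
The state is a dict: "t": time; "q": joint angles; "dq": joint speeds; "effort": joint torques, N m; "tool_pos": TCP position; "tool_rot": TCP orientation; "contact_force": force on the tool from outside, world axes, zero at the start; "wrist_torque": the same for the moment, N m; "opening": finger opening in m; "grip_force": force on a finger pad.
Only numpy, scipy, OpenCV 4.12 (cv2) and the standard library are available. Lean on these libraries where they do the work, as an engineer would, in place of code of your own. Each camera call takes 0.05 s, during which the arm holds its last target. There are 200 camera calls.

## Task

One of the three spring clips in the rack has gone weak: tug gently on the test strips by their upright blocks, never with more than about 10 N, to find the clip that lets its strip slide easily, pull that strip straight out clear of the clip and leave it standing on the rack's board. Then lift the weak clip out of the rack and put it in the scrap tin. The two good clips stay in the rack with their strips gripped where they are, and nothing else on the bench or board is disturbed.

Things in the scene. Friction and masses are not known exactly. Their poses are not given: they have to be found in the camera images.
- rack: Plywood clip rack fixed to the bench, top at z = 18 mm. Origin on the bench under the middle pocket; board x = -165 to +65, y = -165 to +165 mm. Pockets at y = -105, 0, +105 mm hold the clips with 1 to 2 mm play: rails 12 mm high at sides and rear, in front (x = -37 to -47 mm) the cheeks (stops). Clips share the rack's yaw and lift straight out.
- clip_a: One of three spring clips of the same look, dark steel, 85 (x) x 44 (y) x 75 mm, 0.28 kg, loose in a rack pocket. Origin: centre of the underside of its 24 mm high base (x = -35 to +50 mm); -x is the jaw side. Upright heel at the rear to lift it by: 20 mm thick (y), x = +15 to +50, z = 24 to 75 mm. Before it the sprung upper jaw, up to z = 50 mm, 40 mm wide; do not open it by hand.
- clip_b: Another clip like clip_a, not to be told from it by eye or by name. Of the three, one has a tired spring: its strip slides out at a level pull of about 2 to 5 N. The other two hold 14 N firmly and would lose their strips only at 15 to 24 N. A strip pressed down on the board rubs there and seems to hold better.
- clip_c: Another clip like clip_a. In each clip the jaw presses the strip down on the base at x = -22 mm; emptied, the jaw just snaps shut.
- strip_a: Aluminium test strip held in clip_a, 70 g: an upright block 12 (x) x 24 (y) x 60 mm on a foot (x = -14 to +32 mm, 6 mm high) on the rack's board, and a level tongue 4 mm thick, 22 mm wide, 24 to 28 mm above the board, to +x, ending 90 mm from the block's centre. Origin: centre of the block's underside, at the start 88 to 90 mm in front (-x) of its clip's origin.
- strip_b: The same kind of strip, held in clip_b. Strips are pulled level along -x; moved 40 mm a strip is clear of its clip and stands by itself.
- strip_c: The same kind of strip, held in clip_c. Grip a block across its 24 mm width (y): fingers closing along x shove it in or out of the clip with their full grip.
- stops: The rack's six steel cheeks, two in front of each clip, 36 mm high, 30 mm apart with the strip between them; they stop the clip when its strip is pulled. Origin and axes those of the rack.
- tin: Scrap tin, grey sheet-metal open box fixed to the bench, 170 (x) x 130 (y) x 50 mm, walls and floor 4 to 5 mm thick. Origin: centre of its underside.
- washer: Bystander: steel washer, 32 mm across, 5 mm thick, lying on the rack's board. Origin: centre of its underside.
- slug: Bystander: steel slug, 24 mm across, 10 mm high, on the rack's board. Origin: centre of its underside.
- screwdriver: Bystander: screwdriver lying on the bench beyond the rack.
- spanner: Bystander: spanner lying on the bench left of the rack.
- disc: Bystander: worn cutting disc, 115 mm across, 4 mm thick, lying on the bench.
- case: Bystander: green hard case, 110 x 170 x 58 mm, on the bench at the left.
There are look-alikes about, which are no part of the job. Leave any brown or orange look-alike of the clip_b alone.

How it is judged:
By the outcome, as a careful person would: the job done as asked, in the order asked, and still so for the second after the job is handed in, with the robot touching nothing.
It also fails if it takes over 72 s, if anything falls off the work surface, if the arm or the gripper's body presses on something with over 40 N, if the wrist force passes 120 N, or if a joint passes its speed limit or range.

## Working session

There is one attempt and no reset: what is moved stays moved. The work goes in short steps, Python scripts to look and compute and a shell command to move; the robot and the scene stay as the last step left them, time stands still between calls to the robot, and variables do not carry over. Pictures are saved under pics/ and viewed, at most 10 in all, crops included, and the job is handed in when it is done.

```bash
mkdir -p pics; ls; python3 - <<'E'
from station import *
import cv2,numpy as np
o=get_obs();print(o)
for n in("top","side"):
    im=get_image(n);cv2.imwrite(f"pics/{n}0.png",im[:,:,::-1]);c=get_calibration(n);print(n,c)
    for q in("clip_a","strip_a","tin","rack","stops","washer","slug"):
        print(n,q,[(np.round(d["rect"]).tolist(),round(d["confidence"],2)) for d in cut_out(q,n)])
E
```

```text
pics
{'t': 0.0, 'q': array([-1.32097131e+00,  5.33411587e-02,  1.61434263e+00, -2.38524543e-06,
        1.47597969e+00, -1.19008228e-01]), 'dq': array([ 1.29730649e-03,  2.16379414e-04,  5.10831757e-05, -3.79814168e-04,
       -6.31161928e-04, -1.27805786e-03]), 'effort': array([ 3.63629961e-04, -3.93682051e+01, -3.70173383e+01, -5.73745365e-05,
        7.26628496e-03,  2.51039744e-06]), 'tool_pos': array([ 0.22516565, -0.58234694,  0.2300437 ]), 'tool_rot': array([-3.08629063e+00, -5.75704971e-01,  2.16190844e-04]), 'contact_force': array([0.85099128, 0.14478165, 0.06605907]), 'wrist_torque': array([ 0.05004451, -0.0288283 ,  0.04268848]), 'grip_force': 0.0, 'opening': 0.0854848560702798}
top {'intrinsics': array([[500.37337602,   0.        , 319.12787095],
       [  0.        , 500.37337602, 198.37191421],
       [  0.        ,   0.        ,   1.        ]]), 'k1': -0.008918211255413323, 'world_from_camera': array([[ 1.10063824e-03,  9.91140483e-01, -1.32813149e-01,
         4.13002102e-01],
       [-9.99881707e-01, -9.46791813e-04, -1.53517310e-02,
         1.45501559e-02],
       
[... 1239 characters left out ...]
5,  0.72073707],
       [ 0.        ,  0.        ,  0.        ,  1.        ]])}
side clip_a [([422.0, 229.0, 34.0, 41.0], 0.87), ([356.0, 158.0, 27.0, 34.0], 0.86), ([338.0, 222.0, 30.0, 43.0], 0.76), ([321.0, 196.0, 37.0, 34.0], 0.73), ([307.0, 173.0, 33.0, 35.0], 0.7), ([374.0, 205.0, 17.0, 35.0], 0.66)]
side strip_a [([296.0, 203.0, 31.0, 21.0], 0.88), ([287.0, 184.0, 39.0, 23.0], 0.71), ([311.0, 235.0, 35.0, 25.0], 0.67)]
side tin [([312.0, 234.0, 31.0, 24.0], 0.43)]
side rack [([307.0, 225.0, 114.0, 104.0], 0.79)]
side stops [([305.0, 209.0, 40.0, 73.0], 0.81)]
side washer [([264.0, 207.0, 9.0, 9.0], 0.63)]
side slug [([285.0, 230.0, 8.0, 7.0], 0.59), ([323.0, 196.0, 35.0, 33.0], 0.53)]
```

```bash
python3 - <<'E'
import cv2
a=cv2.imread("pics/top0.png")[115:275,240:510];b=cv2.imread("pics/side0.png")[130:300,220:460]
cv2.imwrite("pics/top0c.png",cv2.resize(a,None,fx=2.9,fy=2.9,interpolation=cv2.INTER_CUBIC))
cv2.imwrite("pics/side0c.png",cv2.resize(b,None,fx=3.3,fy=3.3,interpolation=cv2.INTER_CUBIC))
E
```

```text
(no output)
```

View pics/top0c.png

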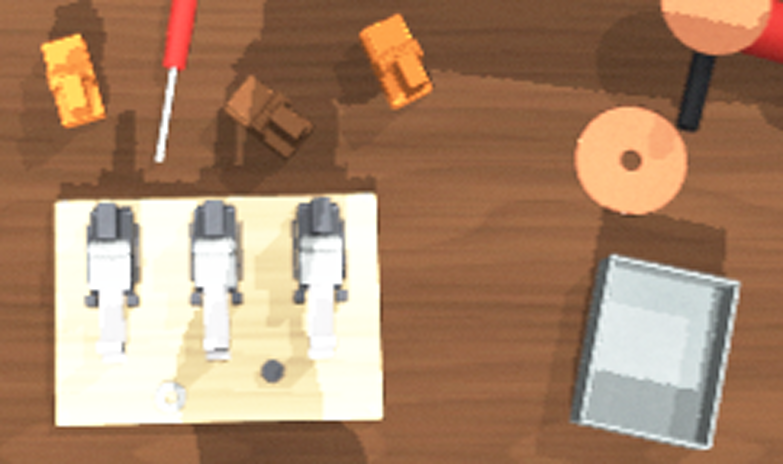

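View pics/side0c.png

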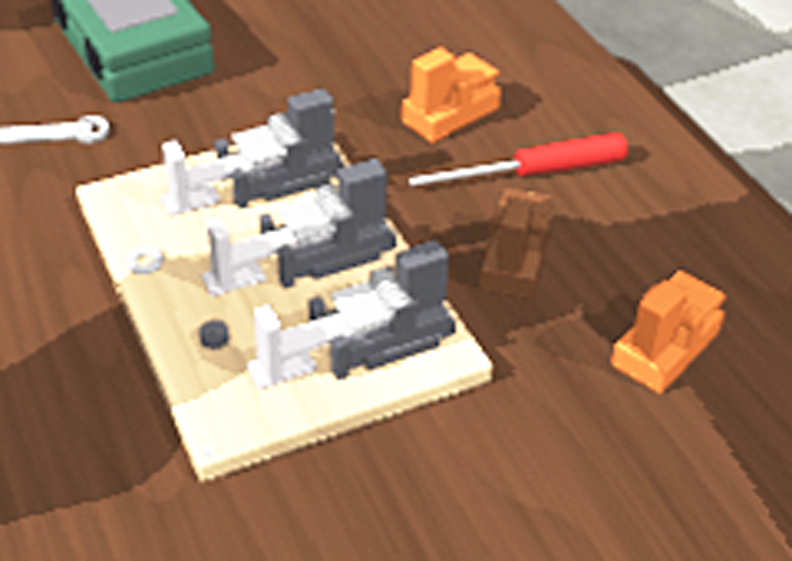

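The top view shows a rack at full-frame pixels ~(259,184), (369,182), (372,259), (260,262). It holds three grey clips, with strips at columns 278, 315 and 351. The washer is at ~(299,251), the slug at ~(334,243) and the tin at ~(466,236). The clip candidates are the dark ones in the rack, at (280,204), (314,200) and (353,199). The orange and brown ones behind, at (264,144), (375,137) and (332,155), are look-alikes. The side crop confirms this: only the three dark ones hold strips.

```bash
cat > h.py <<'E'
from station import *
import cv2,numpy as np
from scipy.optimize import least_squares
def und(n,px):
    c=get_calibration(n);K=c["intrinsics"];k=c["k1"]
    return cv2.undistortPoints(np.array(px,float).reshape(-1,1,2),K,np.array([k,0,0,0,0.])).reshape(-1,2)
def toplane(n,px,z):
    T=np.array(get_calibration(n)["world_from_camera"]);s=und(n,px)
    d=np.c_[s[:,0],-s[:,1],-np.ones(len(s))]@T[:3,:3].T
    o=T[:3,3];return (o+d*((z-o[2])/d[:,2])[:,None])
def proj(n,P):
    c=get_calibration(n);T=np.linalg.inv(c["world_from_camera"]);p=np.atleast_2d(P)@T[:3,:3].T+T[:3,3]
    s=np.c_[p[:,0],-p[:,1]]/-p[:,2:];r=(s**2).sum(1,keepdims=True);s=s*(1+c["k1"]*r)
    K=c["intrinsics"];return s@K[:2,:2].T+K[:2,2]
E
python3 - <<'E'
from h import *
def rect(region,n,z):
    cs,_=cv2.findContours(region.astype(np.uint8),0,2);c=max(cs,key=cv2.contourArea)[:,0]
    w=toplane(n,c,z)[:,:2];r=cv2.minAreaRect((w*1000).astype(np.float32));return np.round(r[0],1),np.round(r[1],1),round(r[2],2)
im=get_image("top")
for q,z in(("rack",.018),("tin",.05)):
    d=cut_out(q,"top")[0];print(q,rect(d["region"],"top",z))
for q,z in(("strip_a",.078),("clip_a",.08)):
  for d in cut_out(q,"top"):
    print(q,d["rect"],rect(d["region"],"top",z))
print("crop corners",toplane("top",[[240+x/2.9,115+y/2.9] for x,y in((55,200),(375,195),(382,418),(57,425))],.018)[:,:2].round(4))
print("tin corners",toplane("top",[[240+x/2.9,115+y/2.9] for x,y in((608,256),(740,284),(710,447),(574,423))],.05)[:,:2].round(4))
print("blocktops mid",toplane("top",[[240+x/2.9,115+y/2.9] for x,y in((112,350),(217,353),(321,349))],.078)[:,:2].round(4))
print("heel tops",toplane("top",[[240+x/2.9,115+y/2.9] for x,y in((111,217),(216,215),(320,212))],.093)[:,:2].round(4))
im=get_image("side")
print("side block tops",[(np.round(d["rect"]),d["confidence"]) for d in cut_out("strip_a","side")])
print(toplane("side",[[220+x/3.3,130+y/3.3] for x,y in((174,148),(218,228),(265,313))],.078)[:,:2].round(4))
print(toplane("side",[[220+x/3.3,130+y/3.3] for x,y in((78,188),(205,478),(492,365))],.018)[:,:2].round(4))
E
```

```text
rack (array([543.6,  50.3]), array([232.1, 329.6]), 1.07)
tin (array([ 497.3, -382.8]), array([137.2, 173. ]), 77.61)
strip_a [351.1, 225.9, 7.9, 29.9] (array([525.1, -52.3]), array([25.4, 70.9]), 89.66)
strip_a [278.8, 227.6, 9.2, 28.2] (array([519.4, 152.9]), array([71.1, 28.3]), 0.61)
strip_a [314.4, 225.9, 8.2, 25.2] (array([523.7,  48.1]), array([68.1, 22.6]), 0.19)
clip_a [314.4, 200.4, 15.9, 34.7] (array([599.1,  49.7]), array([89.1, 42.6]), 0.25)
clip_a [351.4, 202.2, 15.1, 34.8] (array([601.9, -52.8]), array([42.7, 89.1]), 89.7)
clip_a [333.6, 154.9, 31.5, 33.3] (array([729. ,  -3.6]), array([83.9, 52.2]), 51.5)
clip_a [278.8, 201.4, 16.3, 31.7] (array([596.4, 153.6]), array([89.4, 45.7]), 0.57)
clip_a [266.0, 142.8, 19.3, 28.8] (array([764.7, 194. ]), array([88.4, 43.5]), 17.05)
clip_a [377.0, 135.8, 21.7, 28.3] (array([ 784.8, -130.3]), array([85.9, 49.6]), 25.36)
crop corners [[ 0.6541  0.2173]
 [ 0.6589 -0.1122]
 [ 0.4313 -0.1164]
 [ 0.424   0.2114]]
tin corners [[ 0.5915 -0.3409]
 [ 0.5634 -0.4709]
 [ 0.4028 -0.4344]
 [ 0.4261 -0.3021]]
blocktops mid [[ 0.4962  0.1508]
 [ 0.4933  0.0485]
 [ 0.4972 -0.0527]]
heel tops [[ 0.625   0.1519]
 [ 0.6268  0.0494]
 [ 0.6296 -0.052 ]]
side block tops [(array([310., 234.,  35.,  21.]), 0.96), (array([288., 185.,  37.,  24.]), 0.74), (array([295., 206.,  27.,  25.]), 0.64)]
[[ 0.4991  0.1567]
 [ 0.5016  0.0487]
 [ 0.504  -0.0503]]
[[ 0.4228  0.2111]
 [ 0.43   -0.1261]
 [ 0.6582 -0.1104]]
```

```bash
R='{"offset":[0.453,-0.391,0],"twist":[0,0,20]}'; python3 -m crank '[{"offset":[0.453,-0.391,0],"twist":[0,0,20]},{"offset":[0.453,-0.391,0],"twist":[0,0,20]},{"offset":[0.453,-0.391,0],"twist":[0,0,20]},{"offset":[0.453,-0.391,0],"twist":[0,0,20]},{"offset":[0.453,-0.391,0],"twist":[0,0,20]},{"offset":[0.453,-0.391,0],"twist":[0,0,20]},{"offset":[0.453,-0.391,0],"twist":[0,0,20]},{"offset":[0.453,-0.391,0],"twist":[0,0,20]},{"offset":[0.453,-0.391,0],"twist":[0,0,20]},{"offset":[0.453,-0.391,0],"twist":[0,0,20]},{"offset":[0.453,-0.391,0],"twist":[0,0,20]},{"offset":[0.453,-0.391,0],"twist":[0,0,20]},{"offset":[0.453,-0.391,0.05],"twist":[0,0,20]},{"offset":[0.453,-0.391,0.1],"twist":[0,0,20]},{"offset":[0.453,-0.391,0.1],"twist":[0,0,20]},{"offset":[0.453,-0.391,0.1],"twist":[0,0,20]}]' 0.6 20
python3 - <<'E'
from h import *
a=get_image("top")[160:270,240:400];b=get_image("side")[130:300,220:460]
cv2.imwrite("pics/s1.png",cv2.resize(b,None,fx=3.3,fy=3.3,interpolation=cv2.INTER_CUBIC)[:,:,::-1])
E
```

```text
t: 3.15
tool_pos: [0.5077, -0.056, 0.1333]
tool_rot: [3.141, 0.029, 0.004]
contact_force: [1.0, -0.2, 1.1]
opening: 0.0509
grip_force: 0.0
```

View pics/s1.png

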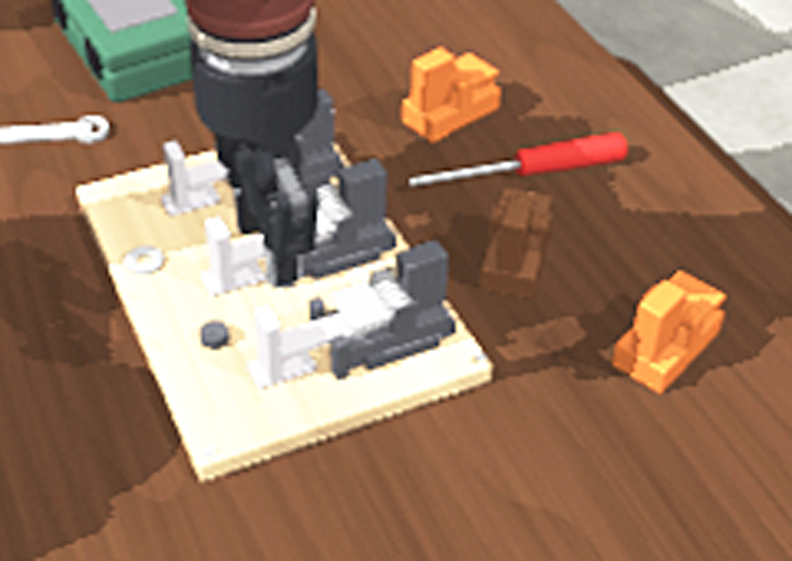

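The side view shows the open fingers above the right-hand strip, with fingertips at crop (285,265). I'll check that against the projection before descending.

```bash
python3 - <<'E'
from h import *
o=get_obs();p=o["tool_pos"];print(p)
f=lambda n,P,ox,oy,s:((proj(n,P)-[ox,oy])*s).round(0).tolist()
s=np.array([0,.025,0])
print("tips side crop",f("side",[p+s,p-s,p],220,130,3.3))
print("blocks side",f("side",[[.5066,-.054,.078],[.5046,.0495,.078],[.5026,.154,.078]],220,130,3.3))
print("blocks top",f("top",[[.5066,-.054,.078],[.5046,.0495,.078],[.5026,.154,.078]],240,115,2.9))
E
python3 -m crank '[{"offset":[0,0,0.05],"twist":[0,0,0]},{"offset":[0,0,0.085],"twist":[0,0,0]},{"offset":[0,0,0.085],"twist":[0,0,0]},{"offset":[0,0,0.085],"twist":[0,0,0]},{"offset":[0,0,0.085],"twist":[0,0,0]}]'
python3 - <<'E'
from h import *
a=get_image("top")[175:265,250:380];b=get_image("side")[130:300,220:460]
cv2.imwrite("pics/s2.png",cv2.resize(b,None,fx=3.3,fy=3.3,interpolation=cv2.INTER_CUBIC)[:,:,::-1])
E
```

```text
[ 0.50869342 -0.05590553  0.13449845]
tips side crop [[258.0, 235.0], [283.0, 282.0], [270.0, 258.0]]
blocks side [[270.0, 315.0], [221.0, 226.0], [179.0, 149.0]]
blocks top [[322.0, 339.0], [216.0, 341.0], [109.0, 343.0]]
t: 3.88
tool_pos: [0.509, -0.0555, 0.0491]
tool_rot: [3.14, 0.031, 0.007]
contact_force: [0.1, 0.0, -0.2]
opening: 0.051
grip_force: 0.0
```

View pics/s2.png

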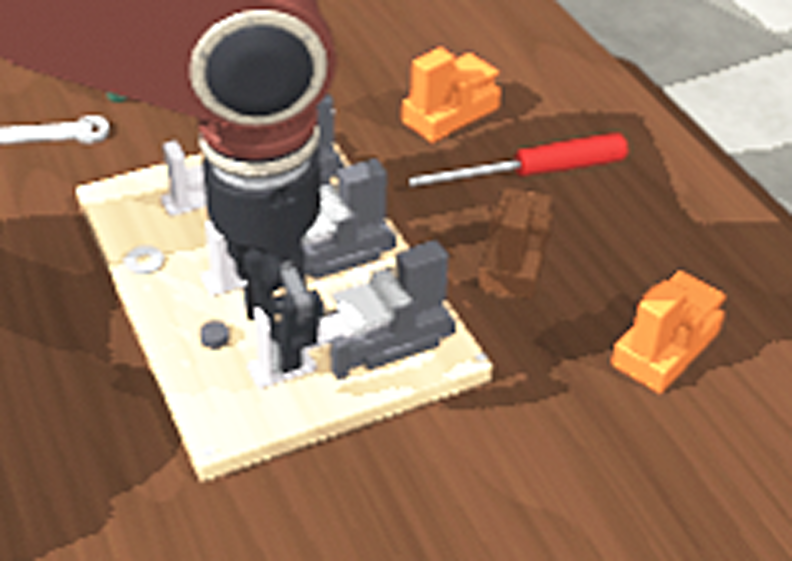

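The fingers straddle the right block, but they sit a few mm toward the clip: the block shows at crop ~(268,340), the fingers at ~(290,340). I'll shift 5 mm toward -x and close gently.

```bash
python3 -m crank '[{"offset":[-0.003,0,0],"twist":[0,0,0]},{"offset":[-0.005,0,0],"twist":[0,0,0]},{"offset":[-0.005,0,0],"twist":[0,0,0]},{"offset":[-0.005,0,0],"twist":[0,0,0]}]' 0.33
python3 -m crank '[{"offset":[0,0,0],"twist":[0,0,0]},{"offset":[0,0,0],"twist":[0,0,0]},{"offset":[0,0,0],"twist":[0,0,0]}]' 0.29
```

```text
t: 4.47
tool_pos: [0.5018, -0.055, 0.0463]
tool_rot: [-3.141, -0.031, 0.0]
contact_force: [0.7, 0.3, -0.9]
opening: 0.0286
grip_force: 0.0
t: 4.85
tool_pos: [0.5018, -0.0549, 0.0463]
tool_rot: [-3.141, -0.031, 0.0]
contact_force: [-0.6, 0.9, 0.0]
opening: 0.0247
grip_force: 0.6
```

```bash
python3 -m crank '[{"offset":[0,0,0],"twist":[0,0,0]},{"offset":[0,0,0],"twist":[0,0,0]},{"offset":[0,0,0],"twist":[0,0,0]}]' 0.2 25
python3 -m crank '[{"offset":[-0.0005,0,0],"twist":[0,0,0]},{"offset":[-0.001,0,0],"twist":[0,0,0]},{"offset":[-0.001,0,0],"twist":[0,0,0]}]'
```

```text
t: 5.22
tool_pos: [0.5019, -0.055, 0.0464]
tool_rot: [-3.141, -0.031, -0.0]
contact_force: [-0.6, 2.3, 1.6]
opening: 0.0235
grip_force: 24.9
t: 5.6
tool_pos: [0.5011, -0.0552, 0.0463]
tool_rot: [3.141, 0.031, 0.001]
contact_force: [1.7, 0.8, -0.4]
opening: 0.0237
grip_force: 24.7
```

```bash
for i in 1 2; do python3 -m crank '[{"offset":[-0.0005,0,0],"twist":[0,0,0]},{"offset":[-0.001,0,0],"twist":[0,0,0]},{"offset":[-0.001,0,0],"twist":[0,0,0]}]' | egrep 'tool_pos|contact|opening'; done
```

```text
tool_pos: [0.4999, -0.0552, 0.0464]
contact_force: [1.3, -0.1, -0.0]
opening: 0.0238
tool_pos: [0.4994, -0.0551, 0.0464]
contact_force: [6.2, -0.5, -3.3]
opening: 0.0235
```

```bash
python3 -m crank '[{"offset":[-0.0002,0,0],"twist":[0,0,0]},{"offset":[-0.0004,0,0],"twist":[0,0,0]},{"offset":[-0.0004,0,0],"twist":[0,0,0]}]' | egrep 'tool_pos|contact|opening'
```

```text
tool_pos: [0.4994, -0.0551, 0.0464]
contact_force: [6.5, 0.6, -5.3]
opening: 0.0234
```

```bash
python3 -m crank '[{"offset":[-0.0002,0,0.0002],"twist":[0,0,0]},{"offset":[-0.0004,0,0.0004],"twist":[0,0,0]},{"offset":[-0.0004,0,0.0004],"twist":[0,0,0]}]' | egrep 'tool_pos|contact|opening'
```

```text
tool_pos: [0.4994, -0.055, 0.0464]
contact_force: [7.1, 0.0, -3.5]
opening: 0.0235
```

```bash
python3 -m crank '[{"offset":[0.0006,0,-0.0002],"twist":[0,0,0]},{"offset":[0.0012,0,-0.0004],"twist":[0,0,0]},{"offset":[0.0012,0,-0.0004],"twist":[0,0,0]}]' | egrep 'tool_pos|contact|opening'
python3 -m crank '[{"offset":[0,0,0],"twist":[0,0,0]},{"offset":[0,0,0],"twist":[0,0,0]},{"offset":[0,0,-0.02],"twist":[0,0,0]},{"offset":[0,0,-0.06],"twist":[0,0,0]},{"offset":[0.002,-0.03,-0.065],"twist":[0,0,0]},{"offset":[0.002,-0.08,-0.065],"twist":[0,0,0]},{"offset":[0.002,-0.105,-0.065],"twist":[0,0,0]},{"offset":[0.002,-0.105,-0.065],"twist":[0,0,0]},{"offset":[0.002,-0.105,-0.04],"twist":[0,0,0]},{"offset":[0.002,-0.105,0],"twist":[0,0,0]},{"offset":[0.002,-0.105,0],"twist":[0,0,0]},{"offset":[0.002,-0.105,0],"twist":[0,0,0]}]' 0.6
python3 -m crank '[{"offset":[0,0,0],"twist":[0,0,0]},{"offset":[0,0,0],"twist":[0,0,0]},{"offset":[0,0,0],"twist":[0,0,0]}]' 0.33
python3 -m crank '[{"offset":[0,0,0],"twist":[0,0,0]},{"offset":[0,0,0],"twist":[0,0,0]},{"offset":[0,0,0],"twist":[0,0,0]}]' 0.29 25
```

```text
tool_pos: [0.4994, -0.0551, 0.0464]
contact_force: [3.3, -0.0, -2.2]
opening: 0.0234
t: 8.98
tool_pos: [0.4999, 0.0493, 0.0473]
tool_rot: [3.141, 0.03, 0.001]
contact_force: [-0.5, -0.6, 0.0]
opening: 0.0516
grip_force: 0.0
t: 9.35
tool_pos: [0.4997, 0.0499, 0.0471]
tool_rot: [3.141, 0.031, 0.002]
contact_force: [-0.2, -0.1, -0.4]
opening: 0.0281
grip_force: 0.0
t: 9.72
tool_pos: [0.4994, 0.0501, 0.0464]
tool_rot: [-3.141, -0.031, -0.0]
contact_force: [0.7, 1.4, 1.2]
opening: 0.0252
grip_force: 0.6
```

Well centred on the middle strip; grip and tug it.

```bash
python3 -m crank '[{"offset":[0,0,0],"twist":[0,0,0]},{"offset":[0,0,0],"twist":[0,0,0]},{"offset":[0,0,0],"twist":[0,0,0]}]' 0.2 25| egrep 'tool_pos|contact|opening'
for i in 1 2 3; do python3 -m crank '[{"offset":[-0.0005,0,0],"twist":[0,0,0]},{"offset":[-0.001,0,0],"twist":[0,0,0]},{"offset":[-0.001,0,0],"twist":[0,0,0]}]' | egrep 'tool_pos|contact|opening'; done
```

```text
tool_pos: [0.4993, 0.05, 0.0465]
contact_force: [-1.1, 1.1, 3.2]
opening: 0.0235
tool_pos: [0.4986, 0.0497, 0.0465]
contact_force: [2.2, 0.8, 0.5]
opening: 0.0232
tool_pos: [0.4974, 0.0497, 0.0465]
contact_force: [2.1, -0.4, 2.1]
opening: 0.0237
tool_pos: [0.4966, 0.0498, 0.0465]
contact_force: [5.7, 0.7, 1.2]
opening: 0.0234
```

```bash
for i in 1 2; do python3 -m crank '[{"offset":[-0.0002,0,0],"twist":[0,0,0]},{"offset":[-0.0004,0,0],"twist":[0,0,0]},{"offset":[-0.0004,0,0],"twist":[0,0,0]}]' | egrep 'tool_pos|contact|opening'; done
```

```text
tool_pos: [0.4961, 0.0499, 0.0465]
contact_force: [5.0, -0.5, 1.1]
opening: 0.0232
tool_pos: [0.4957, 0.0499, 0.0465]
contact_force: [5.9, 0.0, 0.9]
opening: 0.0236
```

```bash
for i in 1 2; do python3 -m crank '[{"offset":[-0.0003,0,0],"twist":[0,0,0]},{"offset":[-0.0008,0,0],"twist":[0,0,0]},{"offset":[-0.0008,0,0],"twist":[0,0,0]}]' | egrep 'tool_pos|contact|opening'; done
python3 - <<'E'
from h import *
a=get_image("side")
b=a[150:260,260:400];cv2.imwrite("pics/s3.png",cv2.resize(b,None,fx=5,fy=5,interpolation=cv2.INTER_CUBIC)[:,:,::-1])
E
```

```text
tool_pos: [0.4948, 0.0499, 0.0465]
contact_force: [4.4, -0.5, 1.3]
opening: 0.0239
tool_pos: [0.494, 0.0499, 0.0465]
contact_force: [5.1, 0.0, 0.8]
opening: 0.0238
```

The force stays at about 5 N while the strip follows the gripper. The right strip held still at 7 N with the same grip, so the middle clip is the weak one. Pulling its strip out.

```bash
python3 -m crank '[{"offset":[-0.002,0,0],"twist":[0,0,0]},{"offset":[-0.005,0,0],"twist":[0,0,0]},{"offset":[-0.008,0,0],"twist":[0,0,0]},{"offset":[-0.011,0,0],"twist":[0,0,0]},{"offset":[-0.014,0,0],"twist":[0,0,0]},{"offset":[-0.014,0,0],"twist":[0,0,0]}]'| egrep 'tool_pos|contact|opening'
python3 -m crank '[{"offset":[-0.003,0,0],"twist":[0,0,0]},{"offset":[-0.006,0,0],"twist":[0,0,0]},{"offset":[-0.009,0,0],"twist":[0,0,0]},{"offset":[-0.012,0,0],"twist":[0,0,0]},{"offset":[-0.015,0,0],"twist":[0,0,0]},{"offset":[-0.018,0,0],"twist":[0,0,0]},{"offset":[-0.022,0,0],"twist":[0,0,0]},{"offset":[-0.025,0,0],"twist":[0,0,0]},{"offset":[-0.028,0,0],"twist":[0,0,0]},{"offset":[-0.028,0,0],"twist":[0,0,0]},{"offset":[-0.028,0,0],"twist":[0,0,0]}]'| egrep 'tool_pos|contact|opening'
```

```text
tool_pos: [0.4797, 0.0496, 0.0465]
contact_force: [3.5, 0.8, 3.5]
opening: 0.0239
tool_pos: [0.4514, 0.049, 0.0465]
contact_force: [0.4, -0.3, 6.6]
opening: 0.0237
```

```bash
python3 - <<'E'
from h import *
a=get_image("side")
b=a[130:300,220:460];cv2.imwrite("pics/s3.png",cv2.resize(b,None,fx=3.3,fy=3.3,interpolation=cv2.INTER_CUBIC)[:,:,::-1])
E
```

```text
(no output)
```

View pics/s3.png

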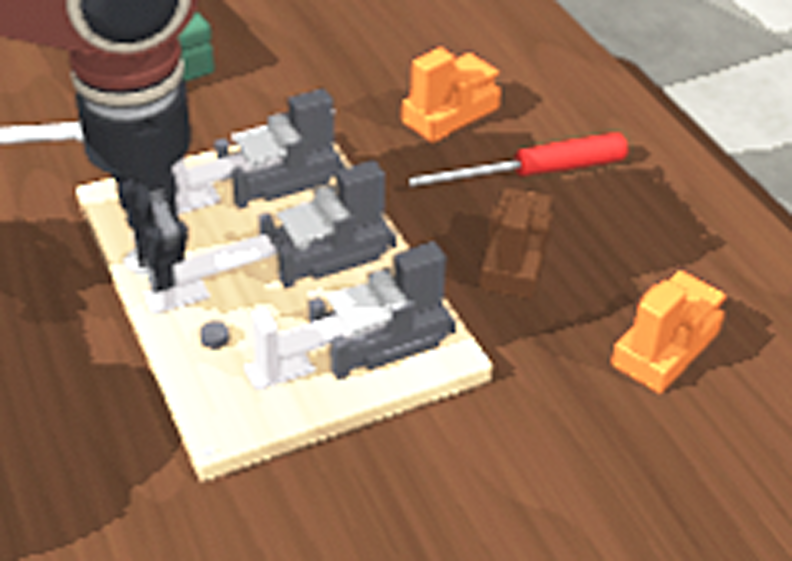

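The strip's tongue end, at crop ~(272,245), is now clear of the middle clip and the jaw has closed. Next I release it, rise, and go over the middle clip's heel at crop (362,190).

```bash
python3 -m crank '[{"offset":[0,0,0],"twist":[0,0,0]},{"offset":[0,0,0],"twist":[0,0,0]},{"offset":[0,0,0],"twist":[0,0,0]},{"offset":[0,0,-0.03],"twist":[0,0,0]},{"offset":[0,0,-0.09],"twist":[0,0,0]},{"offset":[0.05,0.001,-0.09],"twist":[0,0,0]},{"offset":[0.1,0.001,-0.09],"twist":[0,0,0]},{"offset":[0.15,0.001,-0.09],"twist":[0,0,0]},{"offset":[0.173,0.001,-0.09],"twist":[0,0,0]},{"offset":[0.173,0.001,-0.09],"twist":[0,0,0]},{"offset":[0.173,0.001,-0.09],"twist":[0,0,0]},{"offset":[0.173,0.001,-0.09],"twist":[0,0,0]}]' 0.6
python3 - <<'E'
from h import *
p=get_obs()["tool_pos"];print(p)
a=get_image("side")
b=a[130:300,220:460];cv2.imwrite("pics/s4.png",cv2.resize(b,None,fx=3.3,fy=3.3,interpolation=cv2.INTER_CUBIC)[:,:,::-1])
for n in("side","top"):
  get_image(n)
  for d in cut_out("strip_a",n): print(n,np.round(d["rect"]),d["confidence"])
c=np.array([p[0],p[1],.093]);print(((proj("side",[c+[sx*.0175,sy*.01,0] for sx in(-1,1) for sy in(-1,1)])-[220,130])*3.3).round(0).tolist())
E
```

```text
t: 16.45
tool_pos: [0.6237, 0.0515, 0.1361]
tool_rot: [-3.141, -0.031, 0.001]
contact_force: [-0.6, -0.1, -0.0]
opening: 0.0512
grip_force: 0.0
[0.6237189  0.05147126 0.13609758]
side [309. 235.  29.  21.] 0.87
side [287. 185.  35.  19.] 0.68
side [282. 212.  41.  26.] 0.57
top [351. 225.  12.  27.] 0.76
top [281. 227.   8.  26.] 0.53
[[348.0, 184.0], [338.0, 169.0], [389.0, 173.0], [379.0, 158.0]]
```

View pics/s4.png

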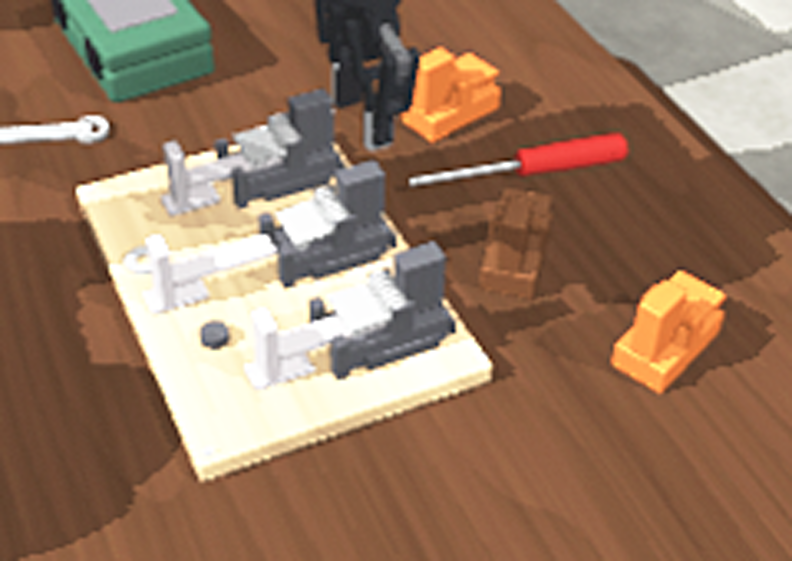

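The strip stands free at crop (160,265), and the predicted heel-top centre (363,171) matches the image (361,173). Descend and centre.

```bash
python3 -m crank '[{"offset":[0,0,0.03],"twist":[0,0,0]},{"offset":[0,0,0.06],"twist":[0,0,0]},{"offset":[0,0,0.08],"twist":[0,0,0]},{"offset":[0,0,0.08],"twist":[0,0,0]},{"offset":[0,0,0.08],"twist":[0,0,0]}]' 0.45
python3 -m crank '[{"offset":[0,0,0],"twist":[0,0,0]},{"offset":[0,0,0],"twist":[0,0,0]},{"offset":[0,0,0],"twist":[0,0,0]},{"offset":[0,0,0],"twist":[0,0,0]}]' 0.25 20 |egrep 'pos|force|open'
python3 -m crank '[{"offset":[0,0,0],"twist":[0,0,0]},{"offset":[0,0,0],"twist":[0,0,0]},{"offset":[0,0,0],"twist":[0,0,0]},{"offset":[0,0,0],"twist":[0,0,0]}]' 0.15 50 |egrep 'pos|force|open'
```

```text
t: 17.32
tool_pos: [0.6257, 0.0514, 0.0576]
tool_rot: [3.141, 0.031, 0.003]
contact_force: [1.0, -0.7, 0.7]
opening: 0.0385
grip_force: 0.0
tool_pos: [0.6251, 0.0516, 0.0567]
contact_force: [0.2, 1.5, 0.3]
opening: 0.0216
grip_force: 0.8
tool_pos: [0.625, 0.0519, 0.0567]
contact_force: [-0.9, 5.1, 5.8]
opening: 0.0198
grip_force: 49.3
```

```bash
python3 -m crank '[{"offset":[0,0,-0.004],"twist":[0,0,0]},{"offset":[0,0,-0.008],"twist":[0,0,0]},{"offset":[0,0,-0.014],"twist":[0,0,0]},{"offset":[0,0,-0.02],"twist":[0,0,0]},{"offset":[0,0,-0.02],"twist":[0,0,0]}]' |egrep 'pos|force|open'
python3 -m crank '[{"offset":[0,0,-0.02],"twist":[0,0,0]},{"offset":[0,0,-0.05],"twist":[0,0,0]},{"offset":[0,0,-0.09],"twist":[0,0,0]},{"offset":[0,0,-0.13],"twist":[0,0,0]},{"offset":[0,0,-0.15],"twist":[0,0,0]},{"offset":[0,0,-0.15],"twist":[0,0,0]}]' |egrep 'pos|force|open'
```

```text
tool_pos: [0.6248, 0.0505, 0.076]
contact_force: [3.0, -0.9, -2.8]
opening: 0.0192
grip_force: 49.9
tool_pos: [0.6253, 0.0512, 0.2284]
contact_force: [-0.6, -0.7, -3.5]
opening: 0.0196
grip_force: 50.0
```

```bash
python3 -m crank '[{"offset":[-0.006,0.022,0],"twist":[0,0,1]},{"offset":[-0.017,0.066,0],"twist":[0,0,2]},{"offset":[-0.028,0.11,0],"twist":[0,0,4]},{"offset":[-0.039,0.154,0],"twist":[0,0,6]},{"offset":[-0.05,0.198,0],"twist":[0,0,7]},{"offset":[-0.062,0.242,0],"twist":[0,0,8]},{"offset":[-0.073,0.286,0],"twist":[0,0,10]},{"offset":[-0.084,0.33,0],"twist":[0,0,12]},{"offset":[-0.095,0.374,0],"twist":[0,0,13]},{"offset":[-0.105,0.41,0],"twist":[0,0,14]},{"offset":[-0.11,0.43,0],"twist":[0,0,14]},{"offset":[-0.112,0.44,0],"twist":[0,0,14]},{"offset":[-0.112,0.44,0],"twist":[0,0,14]},{"offset":[-0.112,0.44,0],"twist":[0,0,14]},{"offset":[-0.112,0.44,0],"twist":[0,0,14]}]'
python3 - <<'E'
from h import *
a=get_image("top");b=a[120:290,260:520];cv2.imwrite("pics/t5.png",cv2.resize(b,None,fx=3,fy=3,interpolation=cv2.INTER_CUBIC)[:,:,::-1])
E
```

```text
t: 21.58
tool_pos: [0.522, -0.3897, 0.2265]
tool_rot: [-3.122, 0.35, -0.0]
contact_force: [-0.5, -0.0, -2.5]
opening: 0.0193
grip_force: 49.9
```

View pics/t5.png

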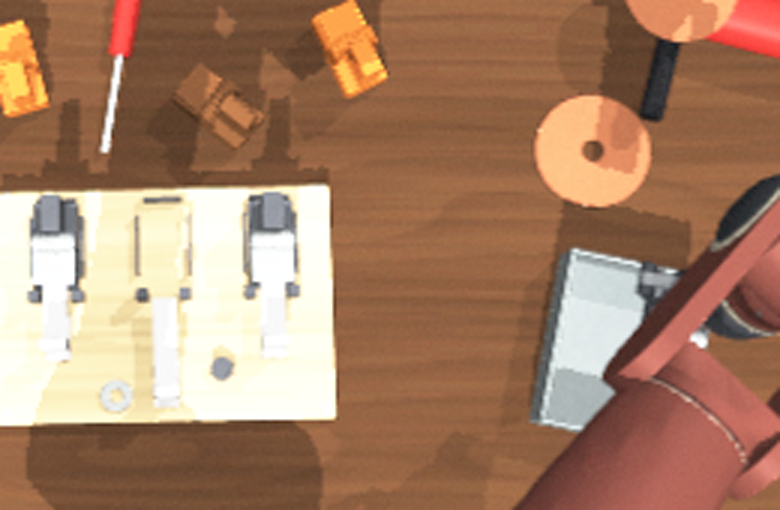

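The middle pocket is empty, the strip stands at crop (165,350) and the washer and slug haven't moved. The hand is over the tin at crop (~650,290), shifted by parallax because it's high. Lowering now.

```bash
python3 -m crank '[{"offset":[0,0,0.03],"twist":[0,0,0]},{"offset":[0,0,0.07],"twist":[0,0,0]},{"offset":[0,0,0.11],"twist":[0,0,0]},{"offset":[0,0,0.13],"twist":[0,0,0]},{"offset":[0,0,0.13],"twist":[0,0,0]},{"offset":[0,0,0.13],"twist":[0,0,0]}]'
python3 -m crank '[{"offset":[0,0,0.015],"twist":[0,0,0]},{"offset":[0,0,0.03],"twist":[0,0,0]},{"offset":[0,0,0.04],"twist":[0,0,0]},{"offset":[0,0,0.045],"twist":[0,0,0]},{"offset":[0,0,0.049],"twist":[0,0,0]},{"offset":[0,0,0.049],"twist":[0,0,0]},{"offset":[0,0,0.049],"twist":[0,0,0]}]'
```

```text
t: 22.38
tool_pos: [0.5227, -0.3916, 0.0986]
tool_rot: [3.12, -0.352, 0.004]
contact_force: [0.1, 0.7, -2.5]
opening: 0.0193
grip_force: 49.8
t: 23.25
tool_pos: [0.5218, -0.391, 0.0478]
tool_rot: [3.121, -0.352, 0.001]
contact_force: [0.4, 0.6, -3.0]
opening: 0.0193
grip_force: 49.9
```

```bash
python3 -m crank '[{"offset":[0,0,0.001],"twist":[0,0,0]},{"offset":[0,0,0.002],"twist":[0,0,0]},{"offset":[0,0,0.003],"twist":[0,0,0]},{"offset":[0,0,0.003],"twist":[0,0,0]},{"offset":[0,0,0.003],"twist":[0,0,0]}]' |egrep 'pos|contact'
python3 -m crank '[{"offset":[0,0,0],"twist":[0,0,0]},{"offset":[0,0,0],"twist":[0,0,0]},{"offset":[0,0,0],"twist":[0,0,0]},{"offset":[0,0,0],"twist":[0,0,0]},{"offset":[0,0,-0.03],"twist":[0,0,0]},{"offset":[0,0,-0.08],"twist":[0,0,0]},{"offset":[0,0,-0.14],"twist":[0,0,0]},{"offset":[0,0,-0.2],"twist":[0,0,0]},{"offset":[0,0,-0.2],"twist":[0,0,0]},{"offset":[0,0,-0.2],"twist":[0,0,0]},{"offset":[-0.06,0.06,-0.2],"twist":[0,0,0]},{"offset":[-0.1,0.1,-0.2],"twist":[0,0,0]},{"offset":[-0.15,0.15,-0.2],"twist":[0,0,0]},{"offset":[-0.15,0.15,-0.2],"twist":[0,0,0]},{"offset":[-0.15,0.15,-0.2],"twist":[0,0,0]}]' 0.55
python3 - <<'E'
from h import *
a=get_image("top");b=a[120:290,260:520];cv2.imwrite("pics/t6.png",cv2.resize(b,None,fx=3,fy=3,interpolation=cv2.INTER_CUBIC)[:,:,::-1])
E
```

```text
tool_pos: [0.5216, -0.3908, 0.0444]
contact_force: [0.2, 0.0, -1.5]
t: 25.75
tool_pos: [0.3399, -0.5034, 0.2413]
tool_rot: [-3.117, 0.357, 0.004]
contact_force: [1.4, -0.3, 0.2]
opening: 0.0466
grip_force: 0.0
```

View pics/t6.png

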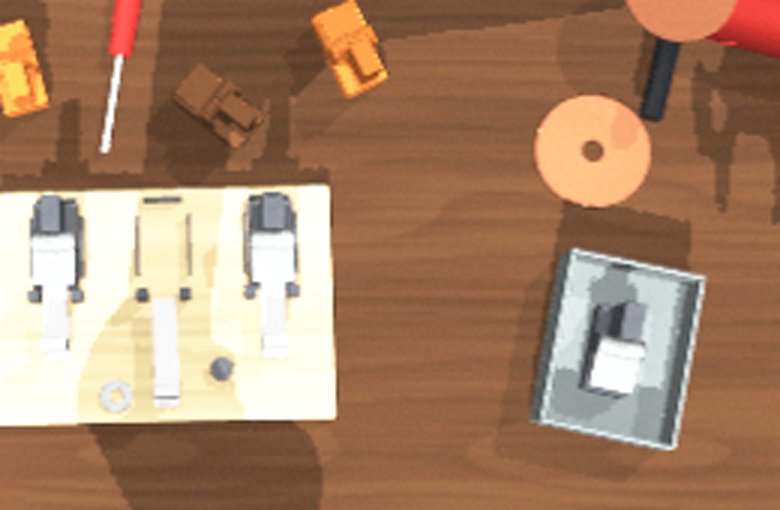

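The weak clip lies flat in the tin at crop (615,350). Its strip stands on the board at (165,350), the other two clips still hold their strips, and the bystanders haven't moved.

```bash
python3 -c "
from station import *
print(finish_job())"
```

```text
the job is handed in; nothing more can be done
None
```

The middle clip was the weak one: its strip slid at about 5 N and now stands clear on the board, the clip is in the scrap tin, and the job is handed in at about 26 s (right clip held 7 N; left strip never tugged).

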